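Take a cigar from the draw tester and show its foot to the inspection camera

ROBOT

A 7-joint arm with a two-finger parallel gripper is mounted at the origin on a cart in front of the work surface, level with it; the furniture and walls round the work are solid. World frame = base frame: x ahead of the robot, y to its left, z up, the work surface at z = 0. Lengths are in m, angles in degrees, forces in N, time in s.
With the tool pointing down it reaches from about 0.4 to 0.85 m from the base axis. Payload 4.5 kg.
Tool frame: the origin (TCP) lies on the front face of the gripper's body, between the roots of the fingers; the fingertips stand 64 mm ahead of it and the grasp point (between the pads) lies 45 mm ahead of it; z points along the fingers, y is the direction in which the jaws open and shut (so a half turn about z gives the same grasp; the last joint's range is limited). The gripper opens to 88 mm and grips with 3 to 60 N. Pads are 18 mm wide; open, the fingers measure 123 mm over their backs; the gripper's body (75 mm by 187 mm) begins 45 mm behind the grasp point.
Start: joints at [-68.423, 39.483, -11.15, 89.685, 9.013, 51.709, -12.324], TCP at [0.21, 0.589, 0.303] pointing down, gripper open.
Joint ranges: [-172.22, 172.22], [-26.19, 119.32], [-84.43, 86.54], [7.71, 146.69], [-57.33, 237.33], [2.42, 119.75], [-152.13, 152.13]. Speed limits (degrees/s): [147.25, 147.25, 180, 180, 180, 180, 180].

INTERFACE

Orientations are given as a 3x3 rotation matrix whose columns are the frame's x, y, z axes.
In Python, from rig import robot gives the robot as it stands.
- The arm moves only by the shell command python3 -m crank 'ROWS' [FORCE]. ROWS is text: rows parted by semicolons, each of 7 numbers parted by spaces: the turn, a rotation vector about the world's x, y, z in rad, then the shift along the world's x, y, z in mm, then the gripper command: -1 is shut, 1 is fully open, values between are in proportion. In form: wx wy wz tx ty tz gripper; .... A call has exactly 10 rows; each row is the pose to reach, as a shift and turn from the pose measured when the call began; what a row does not reach only later rows make up. A row lasts 1/10 s, in which the tool goes at most 50 mm and 8.59 degrees, less where a joint would pass 70% of its speed; a pose out of reach is approached as far as the arm can. A call with a gripper value outside its range is refused whole. The fingers move at their own pace and stop on an object; FORCE is the grip in N (left out, the last holds). Time passes only in rows, so rows that repeat a pose let the fingers close, or fill a call up. It gives the time, the measured TCP pose, the force and the opening at its end, in the units of the state.
- robot.get_state(): the state, without advancing time (a new reading comes with each control period).
- robot.get_image(name): name is "scene" or "top" or "wrist"; returns a dict with "image" (480x640x3 uint8, blue, green, red), "fovy" (degrees; the focal length in pixels is half the picture's height over the tangent of half this angle, whatever the lens; pixels are square), "cx", "cy" (the principal point, pixels), "world_to_cam" (4x4, takes a point from world to camera coordinates); the wrist camera has in their place "hand_eye" (4x4, takes a point from camera to tool coordinates, whose origin is the TCP and whose axes are the flange's). Camera axes: x right, y down, z forward; pixel columns grow to the right and rows downward; lengths in m; the calibration is good to about 2 mm. A picture is of the moment at which its call begins: read the wrist's pose just before it. There is no depth.
- robot.finish_job(): hands the job in, once; it reports no verdict.
Trained networks look in the newest picture that a camera, given by its name, has taken for a name from the list of things; names that differ only in an ending like _2 or _b are one class to them, and where a whole thing is asked for, a point or a joint stands for the part that bears it (a point fixed in the world has none). Each returns a list of dicts, best first, with "score" (0 to 1); they miss things now and then, are a little off and sometimes report something else, mostly with a low value. They report only what shows in the picture. A call takes as long as a camera call. They do not tell look-alikes from the thing itself.
- robot.silhouettes(camera, label): "pixels" (480x640 bool, what is visible of it) and "extent" ([left, top, width, height] in pixels, round what is visible of it).
The state is a dict: "time_s": time; "qpos": joint angles; "qvel": joint speeds; "joint_efforts": joint torques, N m; "ee_pos": TCP position; "tcp_rot": TCP orientation; "ft_force": force on the tool from outside, world axes, zero at the start; "torque": the same for the moment, N m; "grip_width": finger opening in m.
Only numpy, scipy, OpenCV 4.12 (cv2) and the standard library are available. Lean on these libraries where they do the work, as an engineer would, in place of code of your own. Each camera call takes 0.05 s, during which the arm holds its last target.

TASK

The draw test of the cigar is finished: turn the black bar knob of the tester's end gate counter-clockwise (seen from above) until it clicks open, then draw the cigar straight out of the rubber mouthpiece, without levering it, and only then lift it off its rests. Hold its open foot up to the inspection camera, 60 mm in front of the lens, centred on it and pointing straight into it, so that a colleague can look at the filler. The program finishes while still holding the cigar there; touch neither the camera nor the other things on the bench.

Things in the scene. Friction and masses are not known exactly. Their poses are not given: they have to be found in the camera images.
- tester: Draw tester, fixed to the bench, turned differently each time: steel bed 130 x 310 mm, top 12 mm up. Origin on the bench under the cigar's axis; y runs along the cigar to its foot and the gate, x across it. Two V rests 40 x 14 mm at y = -42 and +42 mm carry the cigar with its axis at x = 0, 55 mm above the bench; between them it is free on both sides and 33 mm free below.
- mouth (a point): Centre of the opening of the tester's rubber mouthpiece, on the cigar's axis at y = -60 mm, axes as the tester's. The socket is 20 mm deep towards -y, 23 mm wide, 35 mm outside; the cigar's head sits 17 to 19 mm deep in it, so the cigar must go 20 mm or more along +y before it can rise. Behind it the grey pump case, 95 mm high, with a round manometer, at y -157 to -91 mm.
- gate (a joint): Angle of the end gate: knob and arm in one, on an upright pivot at x = -55, y = 85.5 mm of the tester. 0 = shut: the 65 mm arm points along the tester's +x, a small rubber stop 3 mm off the foot. Grows counter-clockwise seen from above to its stop at 1.3 rad = open, arm clear of the cigar. An over-centre spring resists (up to 0.2 N m) until 0.65 rad, then snaps the gate on to its stop by itself.
- knob_grip (a point): Point on the pivot axis, at the height to grip the knob, 89 mm above the bench, turning with the gate. The knob's grip is a black plastic bar 46 mm long (along this point's x, parallel to the gate arm), 13 mm wide (along its y), 22 mm high, top at 99 mm above the bench.
- cigar_mid (a point): Centre of the dark brown cigar in the tester: 148 mm long, 19 mm thick, 14 g. Its y axis runs along the cigar from the head (rounded cap, 17 to 19 mm deep in the mouthpiece) to the open foot.
- cigar_foot (a point): Centre of the cigar's open (flat cut) foot, 73 mm from its centre along its y; axes as cigar_mid.
- camera: Inspection camera head, fixed, in a different place and turn each time: black lens 30 mm across in a round lamp of 60 mm, grey body 50 x 40 x 40 mm, on a bench stand whose post (13 mm) is under the body, 57 mm behind the lens. Origin at the centre of the lens front, 235 mm above the bench. It looks along its own -x, 0.35 rad (20 degrees) below level; its +x is the way the cigar's foot must point.
- focus (a point): Where the centre of the cigar's foot belongs: on the camera's optical axis, 60 mm in front of the lens, 214 mm above the bench; axes as the camera's.
- tally_pad: Notebook 140 x 99 x 13 mm lying at the left. Leave alone.
- cigar_5: Finished cigar with a band, 152 x 20 mm, lying at the left. Leave alone.
- cigar_6: Second finished cigar with a band beside it. Leave alone.
Things that resemble listed ones, but are neither listed nor needed, are in the scene too. Leave any blue or turquoise look-alike of the part that bears cigar_mid alone.

How it is judged:
By the outcome, as a careful person would: the job done as asked, in the order asked, and still so for the second after the job is handed in, while the arm keeps its last pose, push and grip.
It also fails if it takes over 48 s, if anything falls off the work surface, if the arm or the gripper's body presses on something with over 40 N, if the wrist force passes 120 N, or if a joint passes its speed limit or range.

## Working session

There is one attempt and no reset: what is moved stays moved. The work goes in short steps, Python scripts to look and compute and a shell command to move; the robot and the scene stay as the last step left them, time stands still between calls to the robot, and variables do not carry over. Pictures are saved under pics/ and viewed, and the job is handed in when it is done.

```bash
ls; mkdir -p pics
python3 - <<'E'
from rig import robot
import cv2,numpy as np
s=robot.get_state();print({k:np.round(v,3).tolist() for k,v in s.items()})
for n in("scene","top","wrist"):
    d=robot.get_image(n);cv2.imwrite(f"pics/{n}0.png",d["image"]);print(n,d["fovy"],d["cx"],d["cy"]);print(np.round(d.get("world_to_cam",d.get("hand_eye")),4).tolist())
E
```

```text
pics
{'time_s': 0.0, 'qpos': [-68.424, 39.531, -11.145, 89.746, 9.014, 51.709, -12.326], 'qvel': [-0.001, -0.011, 0.113, 0.036, -0.092, 0.014, -0.083], 'joint_efforts': [-0.0, -52.755, -1.267, -15.342, -0.053, 0.006, 0.0], 'ee_pos': [0.21, 0.588, 0.302], 'tcp_rot': [[-0.942, 0.336, -0.0], [0.336, 0.942, -0.002], [-0.0, -0.002, -1.0]], 'ft_force': [0.412, -0.297, 0.597], 'torque': [0.003, -0.059, -0.012], 'grip_width': 0.088}
scene 57.28043062021994 323.13831771529976 234.27215671261123
[[0.7376, -0.6751, -0.0156, -0.3346], [-0.5238, -0.5574, -0.6442, 0.4746], [0.4262, 0.4833, -0.7647, 0.7018], [0.0, 0.0, 0.0, 1.0]]
top 54.68130042087779 330.7502780477508 244.52611775830854
[[0.0272, -0.9994, -0.0234, 0.1192], [-0.9817, -0.0223, -0.1892, 0.5808], [0.1885, 0.0281, -0.9817, 0.9642], [0.0, 0.0, 0.0, 1.0]]
wrist 69.52913123390024 319.94039357398964 238.12192221620737
[[0.0008, -0.9669, -0.255, 0.0657], [1.0, 0.0006, 0.0009, 0.0008], [-0.0007, -0.255, 0.9669, -0.0805], [0.0, 0.0, 0.0, 1.0]]
```

View pics/scene0.png

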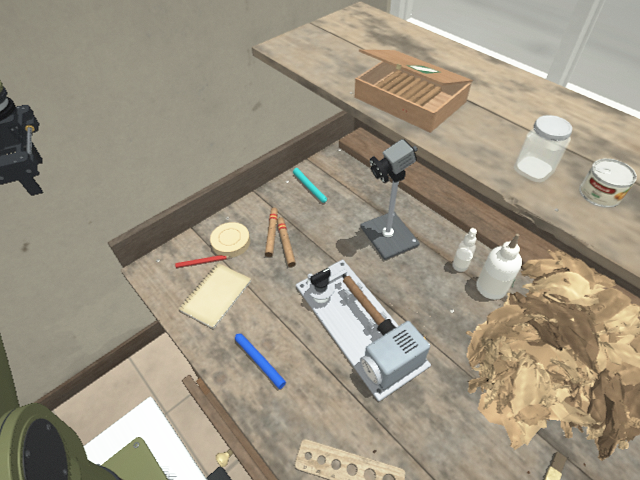

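View pics/top0.png

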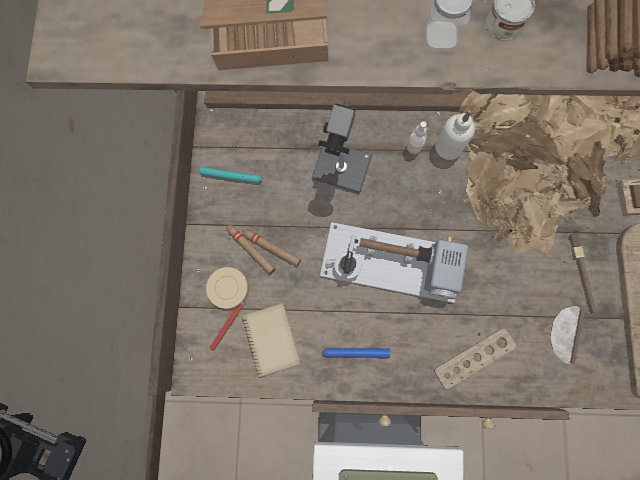

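View pics/wrist0.png

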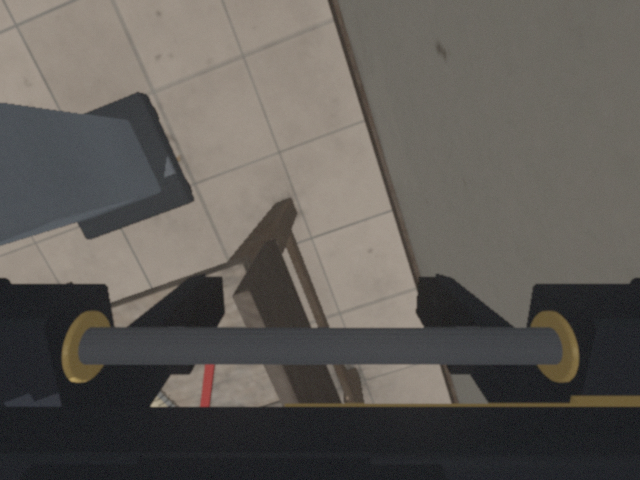

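```bash
cat > h.py <<'E'
from rig import robot
import cv2,numpy as np
def cam(n,st=None):
    d=robot.get_image(n);f=240/np.tan(np.radians(d["fovy"]/2))
    if "world_to_cam" in d: W=np.array(d["world_to_cam"])
    else:
        s=st or robot.get_state();T=np.eye(4);T[:3,:3]=s["tcp_rot"];T[:3,3]=s["ee_pos"]
        W=np.linalg.inv(T@np.array(d["hand_eye"]))
    return d["image"],(f,d["cx"],d["cy"],W)
def proj(c,P):
    f,cx,cy,W=c;P=np.atleast_2d(P);q=P@W[:3,:3].T+W[:3,3]
    return np.c_[f*q[:,0]/q[:,2]+cx,f*q[:,1]/q[:,2]+cy]
def ray(c,u,v):
    f,cx,cy,W=c;R=W[:3,:3];return -R.T@W[:3,3],R.T@np.array([(u-cx)/f,(v-cy)/f,1])
def onz(c,u,v,z):
    o,d=ray(c,u,v);return o+d*(z-o[2])/d[2]
E
python3 - <<'E'
from h import *
for n in("top","scene"):
    im,c=cam(n)
    np.save(f"{n}c.npy",np.array([*c[:3],*c[3].ravel()]))
    for l in("tester","gate","cigar_mid","camera","cigar_5"):
        for i,r in enumerate(robot.silhouettes(n,l)):
            print(n,l,round(r["score"],2),r["extent"],r["pixels"].sum())
            if r["score"]>.3: cv2.imwrite(f"pics/m_{n}_{l}_{i}.png",r["pixels"].astype(np.uint8)*255)
    if n=="top": k=im[90:310,290:490]
    else: k=im[120:400,280:450]
    s=min(800/k.shape[1],600/k.shape[0]);cv2.imwrite(f"pics/{n}1.png",cv2.resize(k,None,fx=s,fy=s,interpolation=cv2.INTER_CUBIC));print(s)
E
```

```text
top tester 0.87 [320.9, 223.7, 146.3, 77.8] 7623
top gate 0.67 [334.4, 236.0, 26.4, 41.5] 693
top cigar_mid 0.97 [321.6, 347.9, 71.3, 9.7] 619
top cigar_mid 0.71 [356.9, 238.1, 64.1, 17.5] 468
top cigar_mid 0.65 [197.0, 167.1, 62.8, 14.0] 488
top camera 0.76 [319.3, 103.2, 34.8, 54.2] 1060
top cigar_5 0.89 [244.7, 232.5, 54.2, 35.7] 518
top cigar_5 0.69 [226.2, 227.1, 48.7, 45.7] 529
2.727272727272727
scene tester 0.7 [301.2, 258.5, 129.3, 140.0] 8193
scene gate 0.78 [306.6, 265.8, 39.9, 34.1] 765
scene cigar_mid 0.97 [237.1, 336.3, 49.9, 51.6] 712
scene cigar_mid 0.94 [344.9, 278.0, 43.5, 43.7] 530
scene cigar_mid 0.8 [295.1, 168.0, 30.0, 33.5] 326
scene camera 0.82 [369.4, 136.1, 44.7, 44.5] 1116
scene cigar_5 0.88 [262.6, 205.3, 19.2, 51.5] 378
scene cigar_5 0.71 [271.8, 215.1, 24.8, 47.4] 439
2.142857142857143
```

View pics/top1.png

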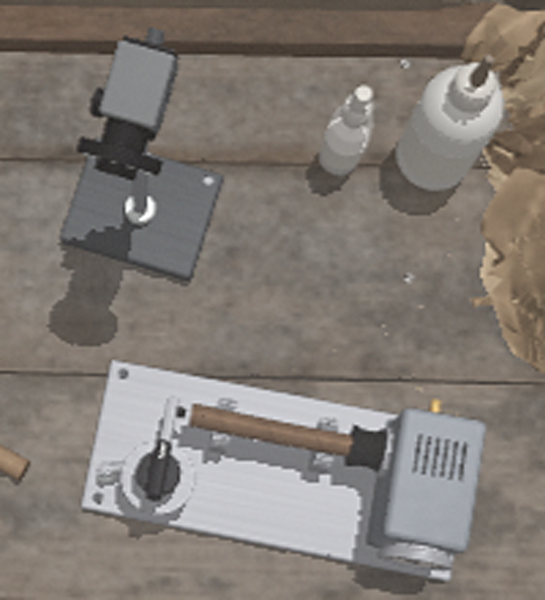

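View pics/scene1.png

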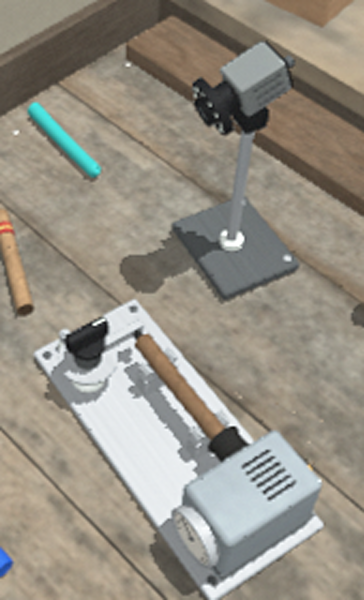

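```bash
cat > fit.py <<'E'
from h import *
from scipy.optimize import least_squares
def L(n):
    a=np.load(n+"c.npy");return (a[0],a[1],a[2],a[3:].reshape(4,4))
T,S=L("top"),L("scene")
def tw(p,P):
    x,y,a=p[:3];P=np.atleast_2d(P);R=np.array([[np.cos(a),-np.sin(a),0],[np.sin(a),np.cos(a),0],[0,0,1]])
    return P@R.T+[x,y,0]
E
python3 - <<'E'
from fit import *
def pts(e): return np.array([[0,70,55],[0,-60,55],[-55,85.5,99],[65,e,12],[-65,e,12],[-65,e-310,12],[65,e-310,12]])/1e3
ot=np.array([[359.7,241.8],[419,253.9],[347.6,264.2],[331.1,222],[320.1,276.3],[454.6,303.4],[np.nan]*2])
os_=np.array([[348.1,281],[382.7,325.3],[321,276.3],[343,261],[296.8,284.7],[372.4,399],[430.3,362.7]])
def r(p):
    P=tw(p,pts(p[3]));return np.nan_to_num(np.r_[proj(T,P)-ot,proj(S,P)-os_]).ravel()
g=onz(T,*[390,247],.055);print(g)
s=least_squares(r,[g[0],g[1],0,130],loss="soft_l1");print(s.x[:2],np.degrees(s.x[2]),s.x[3]);print(s.fun.reshape(-1,2).round(1).tolist())
p=s.x;np.save("tp.npy",p)
for k,P in dict(foot=[0,70,55],mid=[0,-4,55],mouth=[0,-60,55],knob=[-55,85.5,89]).items(): print(k,tw(p,np.array(P)/1e3))
# camera
print("lens",onz(T,334,148,.235),onz(S,379.4,169,.235))
print("postbase",onz(T,341.3,166.3,.01),onz(S,280+231/2.143,120+240/2.143,.01))
for a,b in (((120,38),(246,98)),):pass
# body centre triang
def tri(u,v):
    o1,d1=ray(T,*u);o2,d2=ray(S,*v);A=np.c_[d1,-d2];k=np.linalg.lstsq(A,o2-o1,rcond=None)[0];a,b=o1+d1*k[0],o2+d2*k[1];return (a+b)/2,np.linalg.norm(a-b)
tt=lambda x,y:(290+x/2.7273,90+y/2.7273)
ss=lambda x,y:(280+x/2.143,120+y/2.143)
print("lens tri",tri((334,148),(379.4,169)))
# top-face corners of body: rear-left, rear-right, front-right
for n,a,b in (("RL",(120,38),(260,42)),("RR",(178,53),(290,68)),("FR",(157,125),(265,97)),("FL",(103,108),(222,78))):print(n,tri(tt(*a),ss(*b)))
E
```

```text
[0.57546906 0.00346162 0.055     ]
[0.55674048 0.00111691] -10.693208393965902 148.19995565171286
[[-0.0, 7.1], [-0.8, 7.2], [0.3, 4.8], [0.5, -3.6], [-0.7, -3.5], [0.4, -1.7], [0.0, 0.0], [-7.3, 1.0], [-5.6, 3.3], [-6.7, 0.3], [2.4, -4.5], [0.6, -3.5], [7.1, -0.8], [2.7, 0.1]]
foot [[0.56972899 0.06990135 0.055     ]]
mid [[ 0.55599828 -0.00281363  0.055     ]]
mouth [[ 0.54560748 -0.05784117  0.055     ]]
knob [[0.51856011 0.09533745 0.089     ]]
lens [0.72874173 0.1274095  0.235     ] [0.73327039 0.1299358  0.235     ]
postbase [0.77666838 0.11500175 0.01      ] [0.7783714  0.11854396 0.01      ]
lens tri (array([0.72764192, 0.12669381, 0.24001839]), np.float64(0.0021763092977313404))
RL (array([0.7946723 , 0.12927801, 0.27753029]), np.float64(0.0030951680011765204))
RR (array([0.78889292, 0.08927638, 0.27235169]), np.float64(0.000687045009607878))
FR (array([0.75530456, 0.09740157, 0.24865487]), np.float64(0.017400267078079165))
FL (array([0.75800937, 0.14050655, 0.24814096]), np.float64(0.0032954544591471896))
```

Run:
```python
from fit import *
def pts(e,x): return np.array([[0,70,55],[0,-60,55],[-55,85.5,99],[x+65,e,12],[x-65,e,12],[x-65,e-310,12],[x+65,e-310,12]])/1e3
ot=np.array([[359.7,241.8],[419,253.9],[347.6,264.2],[331.1,222],[320.1,276.3],[454.6,303.4],[np.nan]*2])
os_=np.array([[348.1,281],[382.7,325.3],[321,276.3],[343,261],[296.8,284.7],[372.4,399],[430.3,362.7]])
def r(p):
    P=tw(p,pts(p[3],p[4]));return np.nan_to_num(np.r_[proj(T,P)-ot,proj(S,P)-os_]).ravel()
s=least_squares(r,[.556,0,-.2,130,-20],loss="soft_l1");print(s.x[:2],np.degrees(s.x[2]),s.x[3:]);print(s.fun.reshape(-1,2).round(1).tolist())
p=s.x;np.save("tp.npy",p)
for k,P in dict(foot=[0,70,55],mid=[0,-4,55],mouth=[0,-60,55],knob=[-55,85.5,89]).items(): print(k,tw(p,np.array(P)/1e3))
```

```text
[ 0.57080004 -0.00160157] -10.195920223087793 [148.2094685  -20.78936176]
[[1.2, 1.1], [0.4, 0.6], [1.8, -1.5], [-0.4, -0.4], [-1.0, -0.1], [0.4, 0.6], [0.0, 0.0], [-1.9, -1.8], [0.5, -0.2], [-0.9, -2.4], [-0.4, -3.2], [-2.3, -1.7], [5.1, 1.0], [0.6, 1.3]]
foot [[0.58319107 0.067293   0.055     ]]
mid [[ 0.57009198 -0.0055384   0.055     ]]
mouth [[ 0.56017916 -0.06065406  0.055     ]]
knob [[0.53180334 0.09228404 0.089     ]]
```

Candidates for cigar_mid in the top view are the brown stick in the tester (390,247), blue rod (356,352), turquoise rod (230,175), and banded cigars (250,250)/(270,248). The brown one sits in the V rests between the gate and the mouthpiece, so I choose it. I'll move over the tester for a close wrist check.

```bash
python3 -m crank '0 0 -0.15 15 -25 6 1; 0 0 -0.3 30 -50 12 1; 0 0 -0.45 45 -75 18 1; 0 0 -0.6 60 -100 24 1; 0 0 -0.75 75 -125 30 1; 0 0 -0.9 90 -150 36 1; 0 0 -1.05 105 -175 42 1; 0 0 -1.2 120 -200 48 1; 0 0 -1.35 135 -225 54 1; 0 0 -1.48 150 -250 60 1' 20; python3 -c "
from h import *
print(robot.get_state()['qpos'])"
```

```text
time_s: 1.75
ee_pos: [0.3605, 0.3377, 0.3632]
tcp_rot: [[0.255, 0.967, 0.0], [0.967, -0.255, 0.001], [0.001, 0.0, -1.0]]
ft_force: [0.5, -0.5, -0.4]
grip_width: 0.0882
[-57.06992121  25.40338089  12.97630358 107.95344839  -7.52531015
  47.42338818 -54.96015245]
```

```bash
python3 -m crank '0 0 -0.15 15 -25 0 1; 0 0 -0.3 30 -50 0 1; 0 0 -0.45 45 -75 0 1; 0 0 -0.6 60 -100 0 1; 0 0 -0.75 75 -125 0 1; 0 0 -0.9 90 -150 0 1; 0 0 -1.05 105 -175 0 1; 0 0 -1.2 120 -200 0 1; 0 0 -1.35 135 -225 0 1; 0 0 -1.49 150 -250 0 1' 20; python3 -c "
from h import *
print(robot.get_state()['qpos'])
im,c=cam('wrist');cv2.imwrite('pics/w2.png',im);np.save('w2c.npy',np.array([*c[:3],*c[3].ravel()]))
im,c=cam('scene');cv2.imwrite('pics/s2.png',im)"
```

```text
time_s: 2.75
ee_pos: [0.511, 0.0869, 0.3634]
tcp_rot: [[0.983, -0.181, 0.001], [-0.181, -0.983, 0.0], [0.001, -0.0, -1.0]]
ft_force: [1.4, 0.2, -0.3]
grip_width: 0.0882
[-37.63431076  31.09636862  37.46513871 104.8569423  -23.52741287
  51.94098749 -89.79201399]
```

View pics/w2.png

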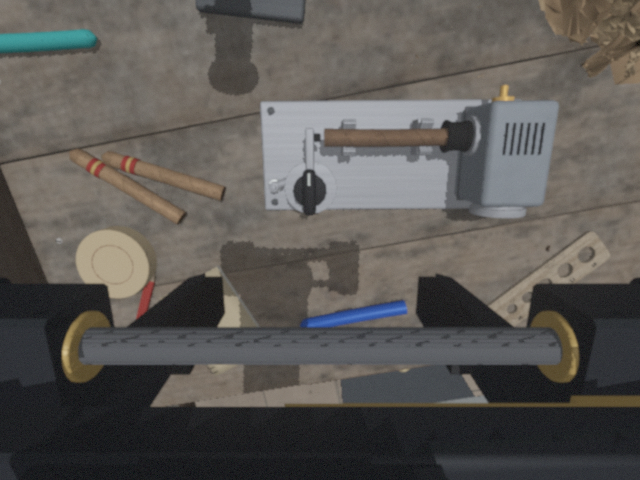

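View pics/s2.png

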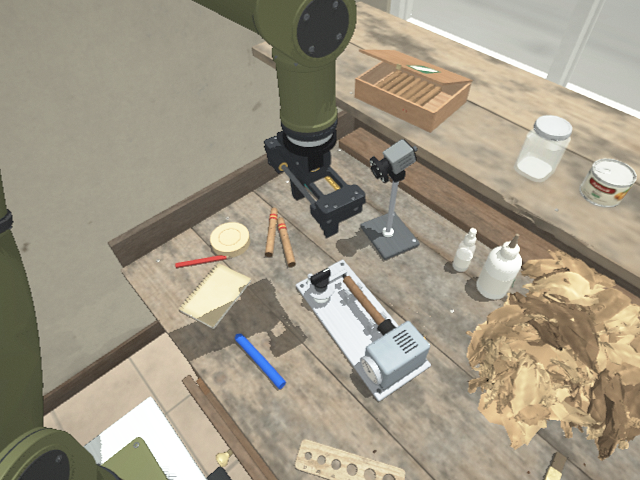

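Run:
```python
import cv2
im=cv2.imread('pics/w2.png')[90:230,250:450]
cv2.imwrite('pics/w2c.png',cv2.resize(im,None,fx=4,fy=4,interpolation=cv2.INTER_CUBIC))
from h import *
for l in("cigar_mid","gate"):
    for r in robot.silhouettes("wrist",l):
        print(l,r["score"],r["extent"])
```

```text
cigar_mid 0.96 [298.8, 301.4, 107.9, 25.2]
cigar_mid 0.7 [325.4, 128.4, 122.9, 20.9]
cigar_mid 0.55 [0.9, 28.4, 94.9, 26.8]
gate 0.75 [282.1, 127.8, 52.4, 90.4]
```

View pics/w2c.png

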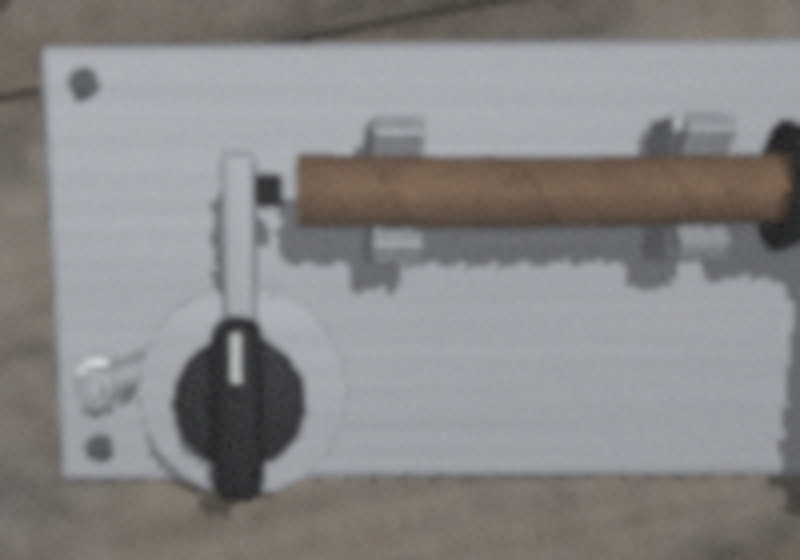

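Run:
```python
from fit import *
W=L("w2")
def pts(e,x): return np.array([[0,70,55],[0,-60,55],[-55,85.5,99],[x+65,e,12],[x-65,e,12],[x-65,e-310,12],[x+65,e-310,12]])/1e3
n=[np.nan]*2
ot=np.array([[359.7,241.8],[419,253.9],[347.6,264.2],[331.1,222],[320.1,276.3],[454.6,303.4],n])
os_=np.array([[348.1,281],[382.7,325.3],[321,276.3],[343,261],[296.8,284.7],[372.4,399],[430.3,362.7]])
ow=np.array([[324.5,137.5],[446.5,136.8],[309.6,192],[260.5,101.8],[265.8,209.2],n,n])
def r(p,w=(0.5,.5,1)):
    P=tw(p,pts(p[3],p[4]));return np.nan_to_num(np.r_[w[0]*(proj(T,P)-ot),w[1]*(proj(S,P)-os_),w[2]*(proj(W,P)-ow)]).ravel()
for w in ((.5,.5,1),(0,0,1),(1,1,0)):
  s=least_squares(r,[.556,0,-.2,130,-20],loss="soft_l1",kwargs=dict(w=w));print(s.x[:2],np.degrees(s.x[2]),s.x[3:]);print(s.fun.reshape(-1,2).round(1).tolist())
  p=s.x
  if w[0]==.5:np.save("tp.npy",p)
  for k,P in dict(foot=[0,70,55],mid=[0,-4,55],mouth=[0,-60,55],knob=[-55,85.5,89]).items(): print(k,tw(p,np.array(P)/1e3).round(4))
```

```text
[ 0.57428674 -0.0065871 ] -11.022514576934473 [145.48618017 -23.49186592]
[[1.8, -0.4], [1.3, -0.3], [2.0, -1.9], [1.6, -0.7], [0.9, -0.6], [1.4, 0.7], [0.0, 0.0], [0.6, -0.8], [1.6, 0.3], [1.2, -1.2], [1.3, -0.8], [0.2, -0.3], [3.3, 1.9], [1.5, 2.3], [0.1, -0.2], [-1.9, 0.4], [0.1, 1.2], [-0.7, -0.1], [-1.5, 2.0], [0.0, 0.0], [0.0, 0.0]]
foot [[0.5877 0.0621 0.055 ]]
mid [[ 0.5735 -0.0105  0.055 ]]
mouth [[ 0.5628 -0.0655  0.055 ]]
knob [[0.5366 0.0879 0.089 ]]
[ 0.57472739 -0.00701532] -10.989637341635563 [144.4904198  -22.97057901]
[[0.0, -0.0], [0.0, -0.0], [0.0, -0.0], [0.0, -0.0], [0.0, -0.0], [0.0, 0.0], [0.0, 0.0], [0.0, -0.0], [0.0, 0.0], [0.0, -0.0], [0.0, -0.0], [0.0, -0.0], [0.0, 0.0], [0.0, 0.0], [0.4, -0.6], [-1.6, -0.1], [0.4, 0.7], [0.4, -0.9], [-0.4, 1.3], [0.0, 0.0], [0.0, 0.0]]
foot [[0.5881 0.0617 0.055 ]]
mid [[ 0.574  -0.0109  0.055 ]]
mouth [[ 0.5633 -0.0659  0.055 ]]
knob [[0.537  0.0874 0.089 ]]
[ 0.57080004 -0.00160157] -10.195920223087793 [148.2094685  -20.78936176]
[[1.2, 1.1], [0.4, 0.6], [1.8, -1.5], [-0.4, -0.4], [-1.0, -0.1], [0.4, 0.6], [0.0, 0.0], [-1.9, -1.8], [0.5, -0.2], [-0.9, -2.4], [-0.4, -3.2], [-2.3, -1.7], [5.1, 1.0], [0.6, 1.3], [-0.0, 0.0], [-0.0, 0.0], [-0.0, 0.0], [-0.0, 0.0], [-0.0, 0.0], [0.0, 0.0], [0.0, 0.0]]
foot [[0.5832 0.0673 0.055 ]]
mid [[ 0.5701 -0.0055  0.055 ]]
mouth [[ 0.5602 -0.0607  0.055 ]]
knob [[0.5318 0.0923 0.089 ]]
```

```bash
python3 -m crank '0 0 0 4 0 -20 1; 0 0 0 8 0 -40 1; 0 0 0 12 0 -60 1; 0 0 0 16 0 -80 1; 0 0 0 20 0 -100 1; 0 0 0 24 0 -115 1; 0 0 -0.01 25 0 -120 1; 0 0 -0.01 25 0 -123 1; 0 0 -0.01 25 0 -123 1; 0 0 -0.01 25 0 -123 1'; python3 -c "
from h import *
im,c=cam('wrist');cv2.imwrite('pics/w3.png',im);np.save('w3c.npy',np.array([*c[:3],*c[3].ravel()]))
p=np.load('tp.npy')
"
```

```text
time_s: 3.95
ee_pos: [0.5357, 0.0877, 0.2408]
tcp_rot: [[0.983, -0.185, 0.001], [-0.185, -0.983, 0.0], [0.001, -0.0, -1.0]]
ft_force: [-0.1, 0.3, 0.0]
grip_width: 0.0881
```

View pics/w3.png

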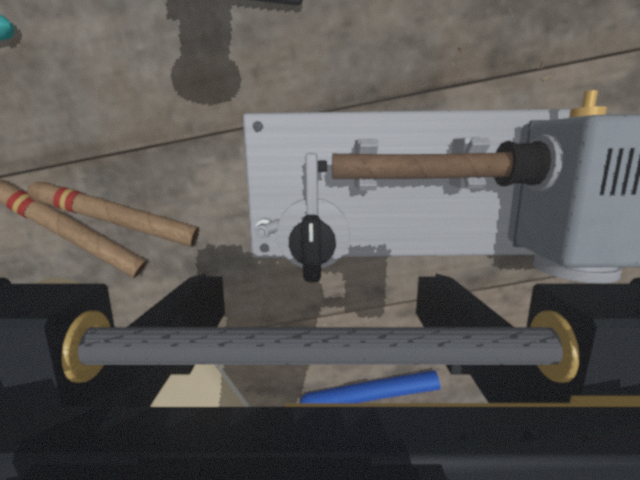

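```bash
python3 - <<'E'
import cv2
im=cv2.imread('pics/w3.png')[100:290,230:530]
cv2.imwrite('pics/w3c.png',cv2.resize(im,None,fx=2.6666,fy=2.66666,interpolation=cv2.INTER_CUBIC))
E
cat > f3.py <<'E'
from fit import *
A,B=L("w2"),L("w3")
def pts(e,x): return np.array([[0,70,55],[0,-60,55],[-55,85.5,99],[x+65,e,12],[x-65,e,12]])/1e3
o=[np.array([[324.5,137.5],[446.5,136.8],[309.6,192],[260.5,101.8],[265.8,209.2]]),np.array([[332,166],[512,165],[312,248],[244,115],[252,257]])]
def r(p):
    P=tw(p,pts(p[3],p[4]));return np.r_[proj(A,P)-o[0],proj(B,P)-o[1]].ravel()
s=least_squares(r,[.556,0,-.2,130,-20],loss="soft_l1");print(s.x[:2],np.degrees(s.x[2]),s.x[3:]);print(s.fun.reshape(-1,2).round(1).tolist())
p=s.x;np.save("tp.npy",p)
for k,P in dict(foot=[0,70,55],mid=[0,-4,55],mouth=[0,-60,55],knob=[-55,85.5,89]).items(): print(k,tw(p,np.array(P)/1e3).round(4))
print("knob direct",onz(A,309.6,192,.099),onz(B,312,248,.099))
E
python3 f3.py
```

```text
[ 0.57297763 -0.00435733] -11.395535566610885 [146.82665701 -24.8914249 ]
[[-1.7, 1.0], [-3.9, 2.4], [-2.2, 2.3], [-3.2, 1.9], [-4.4, 3.7], [7.4, -4.4], [-0.1, -1.0], [5.5, -0.2], [3.0, -5.3], [0.5, -0.3]]
foot [[0.5868 0.0643 0.055 ]]
mid [[ 0.5722 -0.0083  0.055 ]]
mouth [[ 0.5611 -0.0632  0.055 ]]
knob [[0.536  0.0903 0.089 ]]
knob direct [0.53780308 0.08769767 0.099     ] [0.5365194  0.09398967 0.099     ]
```

View pics/w3c.png

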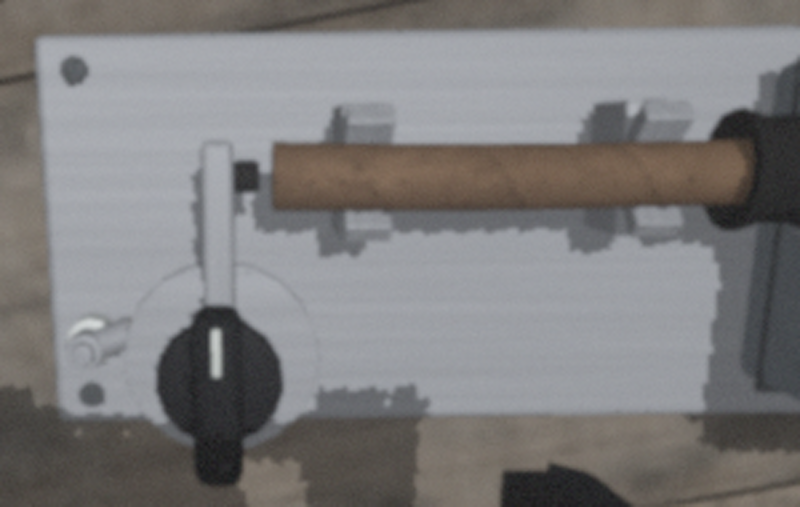

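```bash
sed -i 's/    s=st or robot/    s=st/; s/    d=robot.get_image(n)/    st=st or robot.get_state();d=robot.get_image(n)/' h.py
cat > f3.py <<'E'
from fit import *
B=L("w3")
n=[np.nan]*2
def pts(e,x): return np.array([[0,70,55],[0,-60,55],[-55,85.5,99],[x+65,e,12],[x-65,e,12],[x-65,e-310,12],[x+65,e-310,12]])/1e3
ot=np.array([[359.7,241.8],[419,253.9],[347.6,264.2],[331.1,222],[320.1,276.3],[454.6,303.4],n])
os_=np.array([[348.1,281],[382.7,325.3],[321,276.3],[343,261],[296.8,284.7],[372.4,399],[430.3,362.7]])
ow=np.array([[332,165.6],[512,164.5],[311.2,248.5],[243.5,114],[252.5,256.8],n,n])
def r(p,w=(0.5,.5,1)):
    P=tw(p,pts(p[3],p[4]));return np.nan_to_num(np.r_[w[0]*(proj(T,P)-ot),w[1]*(proj(S,P)-os_),w[2]*(proj(B,P)-ow)]).ravel()
for w in ((.5,.5,1),(0,0,1)):
  s=least_squares(r,[.556,0,-.2,130,-20],loss="soft_l1",kwargs=dict(w=w));print(s.x[:2],np.degrees(s.x[2]),s.x[3:]);print(s.fun.reshape(-1,2).round(1).tolist())
  p=s.x;np.save("tp.npy",p)
  for k,P in dict(foot=[0,70,55],mid=[0,-4,55],mouth=[0,-60,55],knob=[-55,85.5,89]).items(): print(k,tw(p,np.array(P)/1e3).round(4))
print("knob direct",onz(B,311.2,248.5,.099))
E
python3 f3.py
```

```text
[5.72694433e-01 4.70846232e-04] -10.488467445335813 [144.28999045 -23.59529705]
[[0.2, 0.0], [-0.3, -0.1], [0.4, -1.3], [0.2, -0.0], [-0.3, 0.1], [0.4, 0.8], [0.0, 0.0], [-0.9, -1.5], [0.1, -0.7], [-0.4, -1.9], [-0.1, -1.3], [-1.1, -0.6], [2.3, 1.1], [0.2, 1.3], [1.2, -0.9], [-6.4, -0.2], [0.6, 2.9], [0.3, -1.6], [-0.7, 2.1], [0.0, 0.0], [0.0, 0.0]]
foot [[0.5854 0.0693 0.055 ]]
mid [[ 0.572  -0.0035  0.055 ]]
mouth [[ 0.5618 -0.0585  0.055 ]]
knob [[0.5342 0.0946 0.089 ]]
[0.57287401 0.00059755] -10.575738827074542 [143.97477884 -24.3371903 ]
[[0.0, -0.0], [-0.0, -0.0], [0.0, -0.0], [0.0, 0.0], [-0.0, 0.0], [0.0, 0.0], [0.0, 0.0], [-0.0, -0.0], [0.0, -0.0], [-0.0, -0.0], [-0.0, -0.0], [-0.0, -0.0], [0.0, 0.0], [0.0, 0.0], [1.0, -1.3], [-6.6, -0.3], [0.3, 2.5], [0.6, -1.1], [-0.6, 2.5], [0.0, 0.0], [0.0, 0.0]]
foot [[0.5857 0.0694 0.055 ]]
mid [[ 0.5721 -0.0033  0.055 ]]
mouth [[ 0.5619 -0.0584  0.055 ]]
knob [[0.5345 0.0947 0.089 ]]
knob direct [0.53627539 0.09458314 0.099     ]
```

```bash
python3 -m crank '0 0 0 -0.5 3 -20 1; 0 0 0 -0.5 7 -40 1; 0 0 0 -0.5 7 -60 1; 0 0 0 -0.5 7 -80 1; 0 0 0 -0.5 7 -93 1; 0 0 0 -0.5 7 -98 1; 0 0 0 -0.5 7 -98 1; 0 0 0 -0.5 7 -98 -0.3; 0 0 0 -0.5 7 -98 -0.3; 0 0 0 -0.5 7 -98 -0.3' 15; python3 -c "
from h import *
im,c=cam('wrist');cv2.imwrite('pics/w4.png',im)"
```

```text
time_s: 5.0
ee_pos: [0.5356, 0.0947, 0.1435]
tcp_rot: [[0.983, -0.185, 0.003], [-0.185, -0.983, 0.0], [0.003, -0.001, -1.0]]
ft_force: [-0.4, 0.1, 0.1]
grip_width: 0.0664Traceback (most recent call last):
  File "<string>", line 3, in <module>
    im,c=cam('wrist');cv2.imwrite('pics/w4.png',im)
         ~~~^^^^^^^^^
  File "h.py", line 7, in cam
    s=st.get_state();T=np.eye(4);T[:3,:3]=s["tcp_rot"];T[:3,3]=s["ee_pos"]
      ^^^^^^^^^^^^
AttributeError: 'dict' object has no attribute 'get_state'
```

```bash
sed -i 's/s=st.get_state()/s=st/' h.py; python3 -c "
from h import *
im,c=cam('wrist');cv2.imwrite('pics/w4.png',im)"
```

```text
(no output)
```

View pics/w4.png

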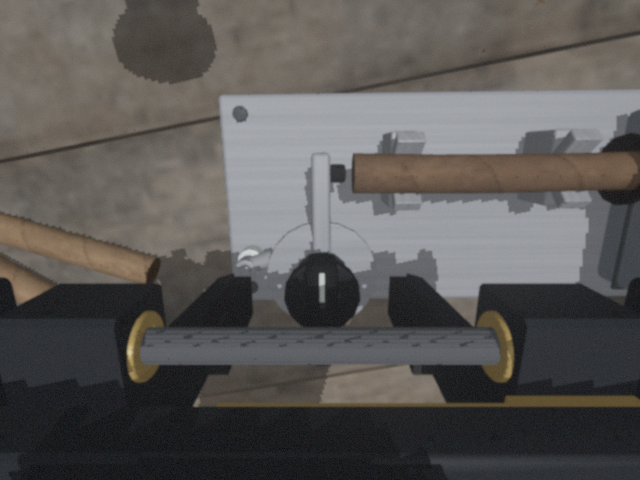

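```bash
python3 -m crank '0 0 0 0 0 0 -1; 0 0 0 0 0 0 -1; 0 0 0 0 0 0 -1; 0 0 0 0 0 0 -1; 0 0 0 0 0 0 -1; 0 0 0 0 0 0 -1; 0 0 0 0 0 0 -1; 0 0 0 0 0 0 -1; 0 0 0.05 0 0 0 -1; 0 0 0.1 0 0 0 -1' 20
```

```text
time_s: 6.1
ee_pos: [0.5353, 0.0942, 0.1433]
tcp_rot: [[0.996, -0.086, 0.002], [-0.086, -0.996, -0.0], [0.002, -0.0, -1.0]]
ft_force: [-1.0, -2.8, -0.4]
grip_width: 0.0133
```

```bash
python3 -m crank '0 0 0.12 0 0 0 -1; 0 0 0.25 0 0 0 -1; 0 0 0.38 0 0 0 -1; 0 0 0.5 0 0 0 -1; 0 0 0.62 0 0 0 -1; 0 0 0.75 0 0 0 -1; 0 0 0.88 0 0 0 -1; 0 0 1.0 0 0 0 -1; 0 0 1.1 0 0 0 -1; 0 0 1.17 0 0 0 -1' 20;  python3 -c "
from h import *
print(robot.get_state()['torque'])
im,c=cam('wrist');cv2.imwrite('pics/w5.png',im)"
```

```text
time_s: 7.1
ee_pos: [0.5344, 0.0958, 0.1432]
tcp_rot: [[0.463, 0.886, -0.001], [0.886, -0.463, 0.004], [0.003, -0.003, -1.0]]
ft_force: [-1.7, 1.2, 0.7]
grip_width: 0.0125
[0.28378941 0.49177196 0.10875976]
```

View pics/w5.png

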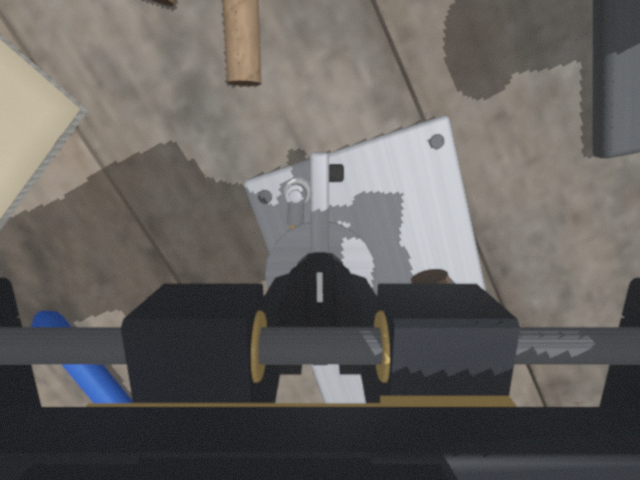

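```bash
python3 -m crank '0 0 0 0 0 0 -0.25; 0 0 0 0 0 0 -0.25; 0 0 0 0 0 0 -0.25; 0 0 0 0 0 0 -0.25; 0 0 0 0 0 20 -0.25; 0 0 0 0 0 45 -0.25; 0 0 0.08 10 -25 70 -0.25; 0 0 0.16 20 -55 85 0.2; 0 0 0.25 30 -85 90 0.6; 0 0 0.3 37 -105 90 1' 20
```

```text
time_s: 8.15
ee_pos: [0.5725, -0.0124, 0.2345]
tcp_rot: [[0.179, 0.984, 0.001], [0.984, -0.179, 0.002], [0.002, 0.001, -1.0]]
ft_force: [0.6, -0.2, -0.0]
grip_width: 0.0547
```

```bash
python3 -m crank '0 0 0 0 0 0 1; 0 0 0 0 0 0 1; 0 0 0 0 0 0 1; 0 0 0 0 0 0 1; 0 0 0 0 0 0 1; 0 0 0 0 0 0 1; 0 0 0 0 0 0 1; 0 0 0 0 0 0 1; 0 0 0 0 0 0 1; 0 0 0 0 0 0 1' 20;python3 -c "
from h import *
im,c=cam('wrist');cv2.imwrite('pics/w6.png',im);np.save('w6c.npy',np.array([*c[:3],*c[3].ravel()]))
im,c=cam('scene');cv2.imwrite('pics/s6.png',im[100:420,180:600])"
```

```text
time_s: 9.15
ee_pos: [0.5725, -0.0124, 0.2345]
tcp_rot: [[0.179, 0.984, 0.001], [0.984, -0.179, 0.002], [0.002, 0.0, -1.0]]
ft_force: [-0.1, -1.0, -0.2]
grip_width: 0.0879
```

View pics/w6.png

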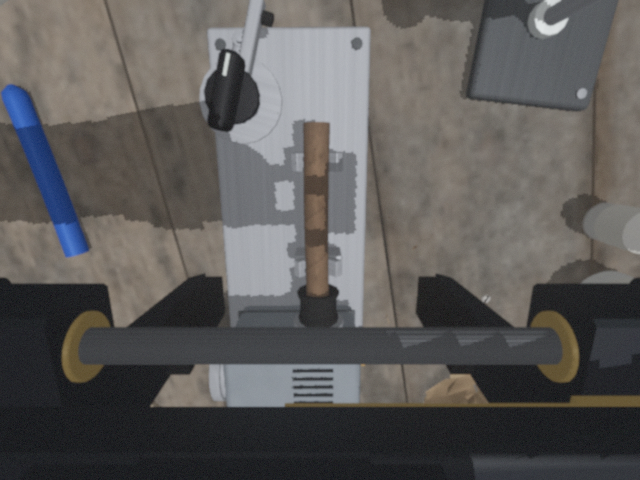

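View pics/s6.png

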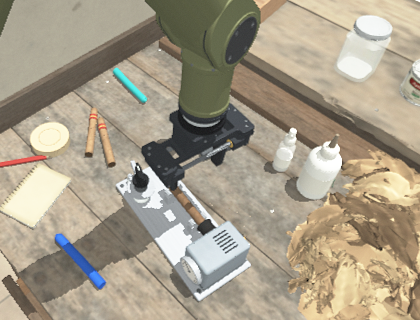

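Run:
```python
from fit import *
c=L("w6")
a=onz(c,316.5,123,.055);b=onz(c,318.5,292,.055)
print(a,b,np.linalg.norm(a-b),np.degrees(np.arctan2(a[0]-b[0],a[1]-b[1])))
d=(a-b)/np.linalg.norm(a-b)
print("grip",a-d*.080)
```

```text
[0.58481752 0.06990163 0.055     ] [ 0.56285301 -0.05849453  0.055     ] 0.13026132929937756 9.707525849218227
grip [ 0.57132801 -0.00895288  0.055     ]
```

```bash
python3 -m crank '0 0 0 -0.5 1.5 -25 1; 0 0 0 -1 3.4 -50 1; 0 0 0 -1.2 3.4 -75 1; 0 0 0 -1.2 3.4 -98 1; 0 0 0 -1.2 3.4 -118 1; 0 0 0 -1.2 3.4 -130 1; 0 0 0 -1.2 3.4 -134.5 1; 0 0 0 -1.2 3.4 -134.5 0.6; 0 0 0 -1.2 3.4 -134.5 0; 0 0 0 -1.2 3.4 -134.5 -0.3' 15; python3 -c "
from h import *
im,c=cam('wrist');cv2.imwrite('pics/w7.png',im)"
```

```text
time_s: 10.25
ee_pos: [0.5719, -0.009, 0.101]
tcp_rot: [[0.179, 0.984, 0.003], [0.984, -0.179, 0.002], [0.002, 0.002, -1.0]]
ft_force: [-0.2, 0.1, 0.5]
grip_width: 0.0662
```

View pics/w7.png

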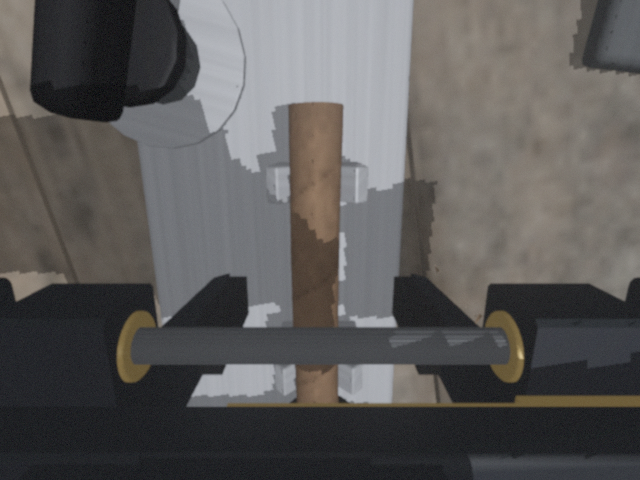

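```bash
python3 -m crank '0 0 0 -1.2 0.2 -0.5 -0.4; 0 0 0 -1.2 0.2 -0.5 -0.5; 0 0 0 -1.2 0.2 -0.5 -1; 0 0 0 -1.2 0.2 -0.5 -1; 0 0 0 -1.2 0.2 -0.5 -1; 0 0 0 -1.2 0.2 -0.5 -1; 0 0 0 -1.2 0.2 -0.5 -1; 0 0 0 -1.2 0.2 -0.5 -1; 0 0 0 -1.2 0.2 -0.5 -1; 0 0 0 -1.2 0.2 -0.5 -1' 20
```

```text
time_s: 11.3
ee_pos: [0.5706, -0.0088, 0.1004]
tcp_rot: [[0.179, 0.984, 0.002], [0.984, -0.179, 0.002], [0.002, 0.002, -1.0]]
ft_force: [0.1, -0.9, -0.0]
grip_width: 0.0163
```

```bash
python3 -m crank '0 0 0 0 0 0 -1; 0 0 0 0 0 0 -1; 0 0 0 0.18 1 0 -1; 0 0 0 0.36 2 0 -1; 0 0 0 0.54 3 0 -1; 0 0 0 0.72 4 0 -1; 0 0 0 0.9 5 0 -1; 0 0 0 1.08 6 0 -1; 0 0 0 1.08 6 0 -1; 0 0 0 1.08 6 0 -1' 12; python3 -c "
from h import *
im,c=cam('wrist');cv2.imwrite('pics/w8.png',im)"
```

```text
time_s: 12.3
ee_pos: [0.5717, -0.0028, 0.1004]
tcp_rot: [[0.179, 0.984, 0.002], [0.984, -0.179, 0.002], [0.002, 0.002, -1.0]]
ft_force: [0.0, -0.2, -0.5]
grip_width: 0.016
```

View pics/w8.png

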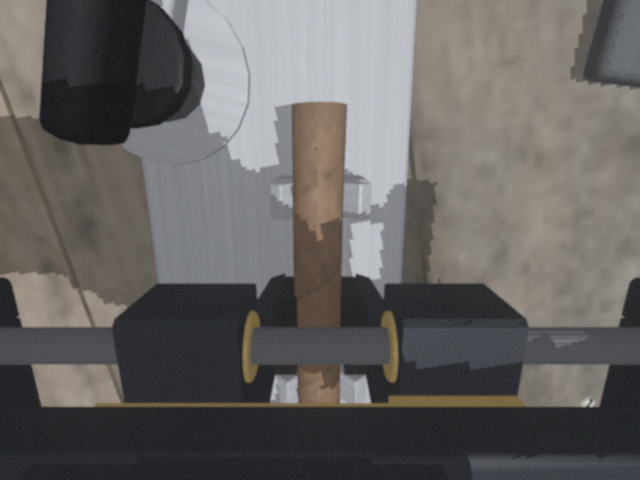

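```bash
python3 -m crank '0 0 0 0.4 2.2 0 -1; 0 0 0 0.8 4.5 0 -1; 0 0 0 1.2 6.8 0 -1; 0 0 0 1.6 9 0 -1; 0 0 0 2 11.2 0 -1; 0 0 0 2.4 13.5 0 -1; 0 0 0 2.8 15.8 0 -1; 0 0 0 3.2 18 0 -1; 0 0 0 3.6 20.2 0 -1; 0 0 0 3.8 21 0 -1' 15; python3 -c "
from h import *
im,c=cam('wrist');cv2.imwrite('pics/w9.png',im)"
```

```text
time_s: 13.35
ee_pos: [0.5755, 0.0186, 0.1004]
tcp_rot: [[0.179, 0.984, 0.002], [0.984, -0.179, 0.002], [0.002, 0.002, -1.0]]
ft_force: [-0.8, 0.6, 0.4]
grip_width: 0.0161
```

View pics/w9.png

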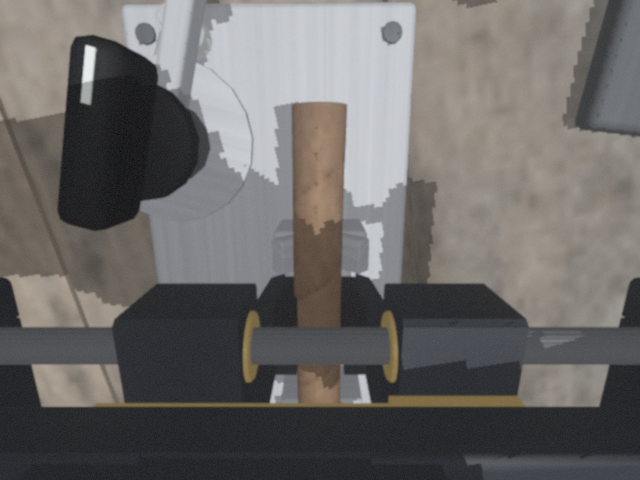

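```bash
python3 -m crank '0 0 0 0 0 5 -1; 0 0 0 0 0 12 -1; 0 0 0 0 0 20 -1; 0 0 0 0 0 35 -1; 0 0 0 0 0 55 -1; 0 0 0 0 0 80 -1; 0 0 0 0 0 105 -1; 0 0 0 0 0 130 -1; 0 0 0 0 0 150 -1; 0 0 0 0 0 160 -1' 20; python3 -c "
from h import *
print(robot.get_state()['qpos'])
im,c=cam('wrist');cv2.imwrite('pics/w10.png',im)
im,c=cam('scene');cv2.imwrite('pics/s10.png',im[100:420,180:600])"
```

```text
time_s: 14.4
ee_pos: [0.5763, 0.0184, 0.2634]
tcp_rot: [[0.179, 0.984, 0.006], [0.984, -0.179, 0.002], [0.003, 0.006, -1.0]]
ft_force: [0.4, -0.3, -0.2]
grip_width: 0.0158
[ -6.74349844  38.41709054   0.62642123 101.31438428  -0.74471853
  39.89186841 -16.00325128]
```

View pics/w10.png

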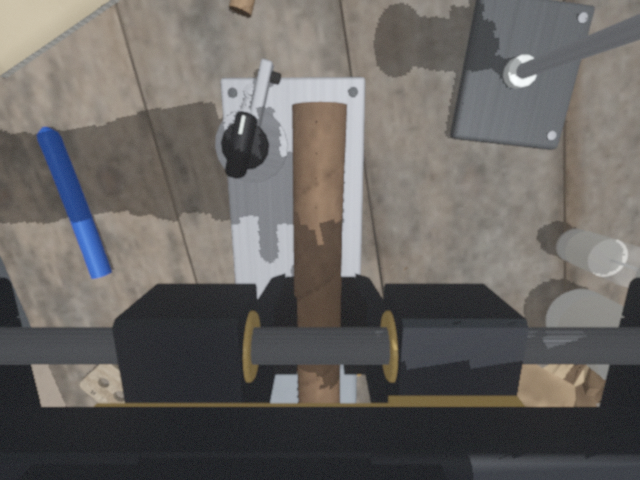

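View pics/s10.png

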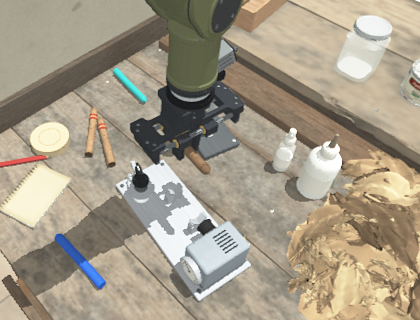

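```bash
python3 -m crank '0 0 -0.14 -4 15 20 -1; 0 0 -0.28 -8 31 40 -1; 0 0 -0.42 -12 47 60 -1; 0 0 -0.56 -16 63 80 -1; 0 0 -0.7 -20 79 95 -1; 0 0 -0.84 -24 95 105 -1; 0 0 -0.98 -28 111 110 -1; 0 0 -1.12 -32 127 110 -1; 0 0 -1.26 -34 142 110 -1; 0 0 -1.4 -36 156 110 -1' 20
python3 - <<'E'
from h import *
from scipy.spatial.transform import Rotation as Ro
s=robot.get_state();print(s['qpos'].round(1) if hasattr(s['qpos'],'round') else s['qpos'])
a,t=np.radians(-14),np.radians(20)
x=np.array([np.cos(t)*np.cos(a),np.cos(t)*np.sin(a),np.sin(t)]);y=np.array([np.sin(a),-np.cos(a),0]);R=np.c_[x,y,np.cross(x,y)]
print(R.round(3),Ro.from_matrix(R@np.array(s['tcp_rot']).T).as_rotvec(),s['ee_pos'])
E
```

```text
time_s: 15.5
ee_pos: [0.5395, 0.1753, 0.3712]
tcp_rot: [[1.0, -0.015, 0.001], [-0.015, -1.0, -0.006], [0.001, 0.006, -1.0]]
ft_force: [0.3, -0.5, -0.7]
grip_width: 0.0158
[-39.2  32.8  28.   95.9 -17.4  55.7 -95.9]
[[ 0.912 -0.242  0.332]
 [-0.227 -0.97  -0.083]
 [ 0.342  0.    -0.94 ]] [-0.03882199 -0.34650124 -0.22635771] [0.53947599 0.17531608 0.37120346]
```

```bash
python3 -m crank '-0.01 -0.09 -0.06 0 0 0 -1; -0.02 -0.18 -0.12 0 0 0 -1; -0.03 -0.27 -0.18 0 0 0 -1; -0.039 -0.346 -0.226 0 0 0 -1; -0.039 -0.346 -0.226 0 0 0 -1; -0.039 -0.346 -0.226 0 0 0 -1; -0.039 -0.346 -0.226 0 0 0 -1; -0.039 -0.346 -0.226 0 0 0 -1; -0.039 -0.346 -0.226 0 0 0 -1; -0.039 -0.346 -0.226 0 0 0 -1' 20; python3 -c "
from h import *
im,c=cam('wrist');cv2.imwrite('pics/w11.png',im);np.save('w11c.npy',np.array([*c[:3],*c[3].ravel()]))
im,c=cam('scene');cv2.imwrite('pics/s11.png',cv2.resize(im[80:330,220:520],None,fx=2,fy=2))
im,c=cam('top');cv2.imwrite('pics/t11.png',cv2.resize(im[60:310,240:540],None,fx=2,fy=2))"
```

```text
time_s: 16.5
ee_pos: [0.5398, 0.175, 0.3713]
tcp_rot: [[0.912, -0.242, 0.331], [-0.227, -0.97, -0.083], [0.341, 0.0, -0.94]]
ft_force: [-0.4, -0.1, -0.7]
grip_width: 0.0161
```

View pics/w11.png

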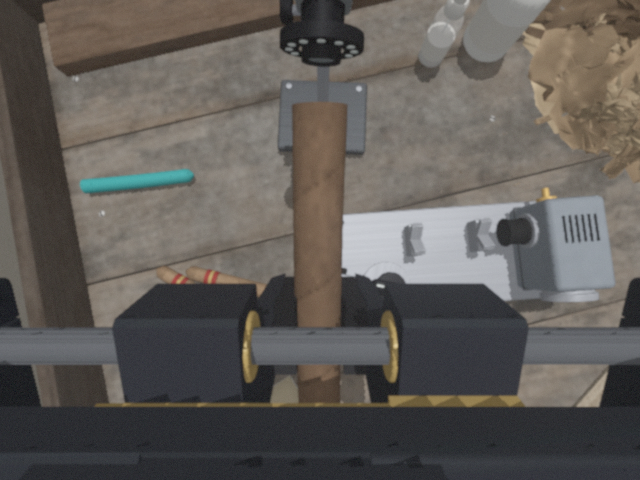

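View pics/s11.png

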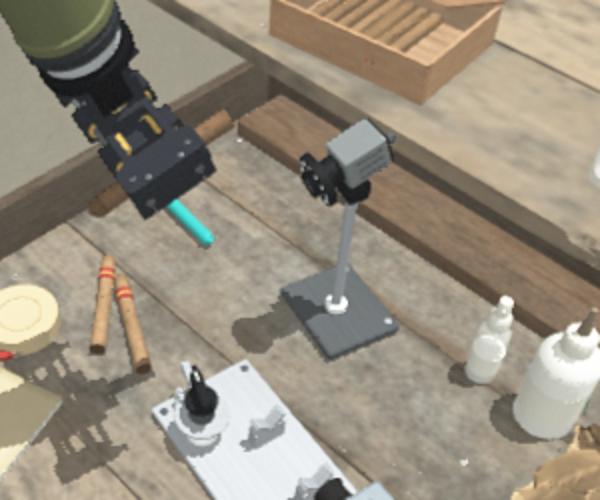

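View pics/t11.png

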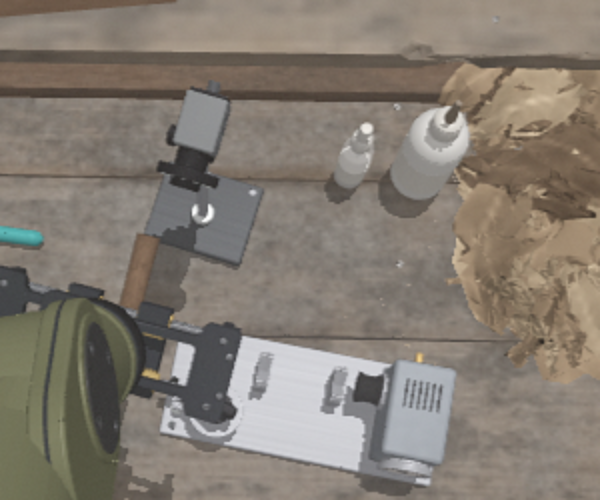

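Run:
```python
import cv2
im=cv2.imread('pics/w11.png')[0:170,240:400]
cv2.imwrite('pics/w11c.png',cv2.resize(im,None,fx=3.5,fy=3.5,interpolation=cv2.INTER_CUBIC))
```

```text
(no output)
```

View pics/w11c.png

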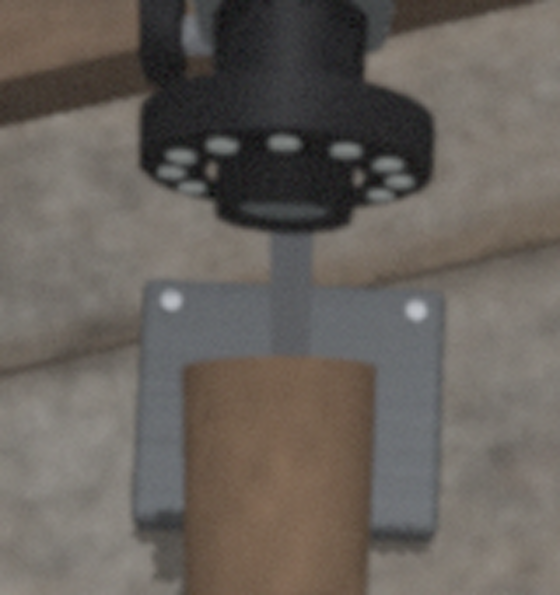

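Run:
```python
from fit import *
c=L("w11")
q=lambda x,y:(240+x/3.5,y/3.5)
def yaw(A,B,z,n):
    a=onz(c,*q(*A),z);b=onz(c,*q(*B),z);d=b-a
    print(n,a.round(4),b.round(4),round(np.degrees(np.arctan2(d[1],d[0]))+90,2),round(np.linalg.norm(d),4))
for z in(.008,.012):
    yaw((171,300),(416,310),z,"screws");yaw((135,525),(435,535),z,"front edge");yaw((147,283),(443,290),z,"rear")
for z in(.235,.24):
    yaw((181,156),(388,163),z,"led1");yaw((172,172),(399,182),z-.01,"led2");yaw((192,188),(381,195),z-.02,"led3")
print("lens",onz(c,*q(285.5,214.5),.235))
# top crop: t11 scale2 offset 240,60
t=lambda x,y:(240+x/2,60+y/2)
for A,B,n in(((164,170),(217,185),"lamp"),):
    a=onz(T,*t(*A),.235);b=onz(T,*t(*B),.235);d=b-a;print(n,a,b,np.degrees(np.arctan2(d[1],d[0]))+90,np.linalg.norm(d))
a=onz(T,*t(181,91),.275);b=onz(T,*t(229,100),.275);print(np.degrees(np.arctan2(*(b-a)[1::-1]))+90)
a=onz(T,*t(163,176),.012);b=onz(T,*t(264,188),.012);print("rear plate",np.degrees(np.arctan2(*(b-a)[1::-1]))+90)
a=onz(T,*t(145,235),.012);b=onz(T,*t(239,265),.012);print("front plate",np.degrees(np.arctan2(*(b-a)[1::-1]))+90)
a=onz(T,*t(239,265),.012);b=onz(T,*t(264,188),.012);print("right plate",np.degrees(np.arctan2(*(b-a)[1::-1])))
# foot in tool frame from wrist image
d=robot.get_image("wrist");H=np.array(d["hand_eye"]);f=240/np.tan(np.radians(d["fovy"]/2))
for u,v,h in((320,104,.0355),(320,104,.045)):
    r=H[:3,:3]@np.array([(u-d["cx"])/f,(v-d["cy"])/f,1]);o=H[:3,3];k=(h-o[2])/r[2];print("foot tool",o+k*r)
for u,v in((320,104),(319,300)):
    r=H[:3,:3]@np.array([(u-d["cx"])/f,(v-d["cy"])/f,1]);o=H[:3,3];k=(.045-o[2])/r[2];print("axis tool",o+k*r)
```

```text
screws [0.8305 0.1485 0.008 ] [0.8028 0.0547 0.008 ] -16.43 0.0977
front edge [0.7442 0.1837 0.008 ] [0.7119 0.0707 0.008 ] -15.94 0.1175
rear [0.8397 0.1561 0.008 ] [0.8083 0.0422 0.008 ] -15.4 0.1182
screws [0.8282 0.1486 0.012 ] [0.8008 0.0557 0.012 ] -16.43 0.0969
front edge [0.7427 0.1835 0.012 ] [0.7107 0.0715 0.012 ] -15.94 0.1165
rear [0.8374 0.1562 0.012 ] [0.8062 0.0433 0.012 ] -15.4 0.1171
led1 [0.7326 0.1488 0.235 ] [0.7209 0.1081 0.235 ] -16.03 0.0424
led2 [0.7365 0.1507 0.225 ] [0.7226 0.1043 0.225 ] -16.65 0.0484
led3 [0.7385 0.1466 0.215 ] [0.7268 0.1063 0.215 ] -16.22 0.0419
led1 [0.7292 0.1492 0.24  ] [0.7177 0.1094 0.24  ] -16.03 0.0415
led2 [0.7331 0.1511 0.23  ] [0.7195 0.1056 0.23  ] -16.65 0.0474
led3 [0.7352 0.147  0.22  ] [0.7237 0.1076 0.22  ] -16.22 0.0411
lens [0.71522168 0.13111232 0.235     ]
lamp [0.73435298 0.15021531 0.235     ] [0.72024953 0.09993551 0.235     ] -15.668771032138167 0.05222035219754721
-10.566613571570912
rear plate -6.168805583072171
front plate -17.282573248153483
right plate -16.39577314997207
foot tool [ 0.07742255 -0.00093214  0.0355    ]
foot tool [ 0.07849692 -0.00094011  0.045     ]
axis tool [ 0.07849692 -0.00094011  0.045     ]
axis tool [ 0.00592611 -0.00129529  0.045     ]
```

```bash
cat > lens.py <<'E'
from fit import *
def circ(p,r,off=0,n=40):
    x,y,a=p;t=.35
    ax=np.array([np.cos(t)*np.cos(a),np.cos(t)*np.sin(a),np.sin(t)]);ay=np.array([-np.sin(a),np.cos(a),0]);az=np.cross(ax,ay)
    th=np.linspace(0,2*np.pi,n);return np.array([x,y,.235])+ax*off+r*(np.outer(np.cos(th),ay)+np.outer(np.sin(th),az))
E
python3 - <<'E'
from lens import *
ims={"w11":"pics/w11.png","top":"pics/top0.png","scene":"pics/scene0.png"}
out=[]
for k,b in (("w11",(300,20,50,60)),("top",(315,130,50,60)),("scene",(360,150,50,60))):
    b=[b[0]-15,b[1]-15,75,75]
    im=cv2.imread(ims[k]);c=L(k)
    k0=cv2.resize(im[max(b[1],0):b[1]+75,b[0]:b[0]+75],(375,375),interpolation=cv2.INTER_CUBIC);k0=cv2.convertScaleAbs(k0,alpha=2,beta=10);k1=k0.copy()
    for p,col in(((.7152,.1311,np.radians(-16)),(0,255,0)),((.72,.129,np.radians(-16)),(0,0,255))):
        uv=(proj(c,circ(p,.015))-[b[0],max(b[1],0)])*5+2
        cv2.polylines(k1,[uv.round().astype(int)],True,col,1)
    out.append(np.vstack([k0,k1]) )
o=np.hstack(out);cv2.imwrite("pics/lens.png",cv2.resize(o,(800,533)))
E
```

```text
(no output)
```

View pics/lens.png

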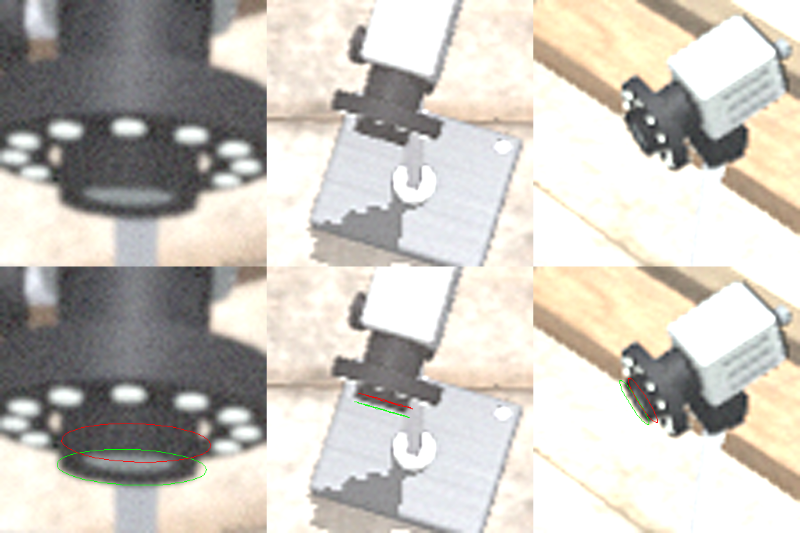

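```bash
cat > tgt.py <<'E'
from h import *
from scipy.spatial.transform import Rotation as Ro
s=robot.get_state()
a,t=np.radians(-16),.35
x=np.array([np.cos(t)*np.cos(a),np.cos(t)*np.sin(a),np.sin(t)]);y=np.array([np.sin(a),-np.cos(a),0]);R=np.c_[x,y,np.cross(x,y)]
F=np.array([.716,.1315,.235])-.06*x
tc=F-R@[.0785,0,.0454]
print("focus",F,"tcp",tc);print("rotvec",Ro.from_matrix(R@np.array(s['tcp_rot']).T).as_rotvec().round(4),"shift mm",((tc-s['ee_pos'])*1e3).round(2))
print("shift in tool frame",(R.T@(tc-s['ee_pos'])*1e3).round(1),np.round(s['qpos'],1))
E
python3 tgt.py
```

```text
focus [0.66182102 0.14703557 0.21442613] tcp [0.57597235 0.17165228 0.23015617]
rotvec [-0.0002 -0.0015 -0.0352] shift mm [  36.47   -3.59 -141.09]
shift in tool frame [-14.5  -6.6 144.9] [ -53.5   30.2   39.6  109.4  -14.9   30.3 -112.9]
```

```bash
python3 -m crank '0 0 -0.035 0 0 -10 -1; 0 -0.001 -0.035 3 0 -28 -1; 0 -0.001 -0.035 8 -1 -48 -1; 0 -0.001 -0.035 14 -1 -68 -1; 0 -0.001 -0.035 20 -2 -88 -1; 0 -0.001 -0.035 26 -3 -108 -1; 0 -0.001 -0.035 31 -3 -124 -1; 0 -0.001 -0.035 35 -3.5 -136 -1; 0 -0.001 -0.035 36.5 -3.6 -141 -1; 0 -0.001 -0.035 36.5 -3.6 -141 -1' 20; python3 tgt.py
```

```text
time_s: 17.7
ee_pos: [0.5759, 0.1715, 0.2295]
tcp_rot: [[0.903, -0.276, 0.328], [-0.259, -0.961, -0.095], [0.342, 0.001, -0.94]]
ft_force: [0.1, 0.3, -0.3]
grip_width: 0.0162
focus [0.66182102 0.14703557 0.21442613] tcp [0.57597235 0.17165228 0.23015617]
rotvec [ 0.0004 -0.0015  0.0004] shift mm [0.1  0.16 0.63]
shift in tool frame [ 0.3 -0.2 -0.6] [ -42.5   43.1   26.6  112.5  -22.1   13.  -109.9]
```

```bash
python3 -m crank '0 -0.0015 0 0 0 0.7 -1; 0 -0.0015 0 0 0 0.7 -1; 0 -0.0015 0 0 0 0.7 -1; 0 -0.0015 0 0 0 0.7 -1; 0 -0.0015 0 0 0 0.7 -1; 0 -0.0015 0 0 0 0.7 -1; 0 -0.0015 0 0 0 0.7 -1; 0 -0.0015 0 0 0 0.7 -1; 0 -0.0015 0 0 0 0.7 -1; 0 -0.0015 0 0 0 0.7 -1' 20
python3 - <<'E'
from h import *
from lens import *
p=(.716,.1315,np.radians(-16))
s=robot.get_state();R=np.array(s["tcp_rot"]);o=np.array(s["ee_pos"])
f=o+R@[.0785,0,.0454];h=o+R@[-.0695,0,.0454]
print(f)
for n,b in(("top",(300,120,110,90)),("scene",(320,130,100,90)),("wrist",(0,0,640,480))):
    im,c=cam(n);q=5 if n!="wrist" else 1
    k=cv2.resize(im[b[1]:b[1]+b[3],b[0]:b[0]+b[2]],None,fx=q,fy=q,interpolation=cv2.INTER_CUBIC);k=cv2.convertScaleAbs(k,alpha=1.4 if q>1 else 1,beta=10)
    k1=k.copy()
    T5=lambda P:((proj(c,P)-b[:2])*q+q/2).round().astype(int)
    cv2.polylines(k1,[T5(circ(p,.015))],True,(0,255,0),1)
    cv2.polylines(k1,[T5(circ(p,.0095,-.06))],True,(0,0,255),1)
    cv2.line(k1,*map(tuple,T5(np.array([f,h])).tolist()),(255,255,0),1)
    cv2.imwrite(f"pics/f_{n}.png",k1 if q==1 else cv2.resize(np.hstack([k,k1]),None,fx=.72,fy=.72))
E
```

```text
time_s: 18.7
ee_pos: [0.5759, 0.1715, 0.2302]
tcp_rot: [[0.903, -0.276, 0.33], [-0.259, -0.961, -0.095], [0.343, 0.0, -0.939]]
ft_force: [-0.4, -0.5, -0.5]
grip_width: 0.016
[0.66172091 0.14683184 0.21450179]
```

View pics/f_top.png

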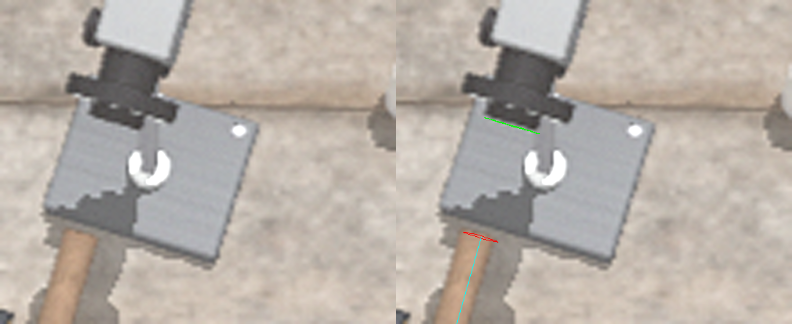

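View pics/f_scene.png

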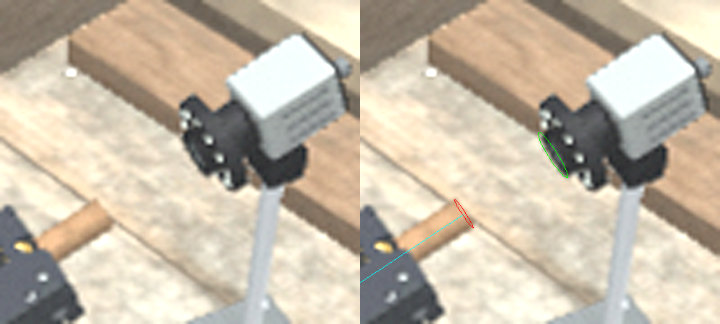

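View pics/f_wrist.png

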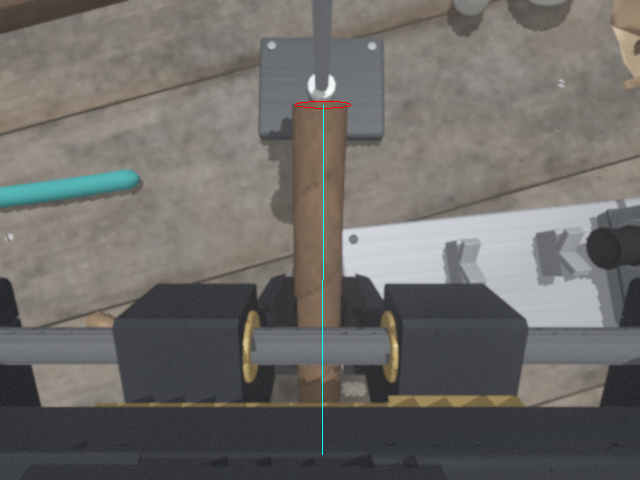

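Run:
```python
from h import *
im,c=cam("top");np.save("imtop.npy",im)
k=im[130:200,305:355];k=cv2.resize(k,(500,700)[0:2],interpolation=cv2.INTER_CUBIC)
k=cv2.convertScaleAbs(k,alpha=1.6,beta=15)
for i in range(0,50,10):cv2.putText(k,str(305+i),(i*10,10),0,.35,(0,0,255));cv2.line(k,(i*10+5,12),(i*10+5,18),(0,0,255))
for i in range(0,70,10):cv2.putText(k,str(130+i),(0,i*10+5),0,.35,(0,0,255))
cv2.imwrite("pics/t10.png",cv2.resize(k,None,fx=.85,fy=.85))
im,c=cam("scene");np.save("imsc.npy",im)
k=im[140:205,330:400];k=cv2.resize(k,(700,650),interpolation=cv2.INTER_CUBIC)
k=cv2.convertScaleAbs(k,alpha=1.6,beta=15)
for i in range(0,70,10):cv2.putText(k,str(330+i),(i*10,10),0,.35,(0,0,255));cv2.line(k,(i*10+5,12),(i*10+5,18),(0,0,255))
for i in range(0,60,10):cv2.putText(k,str(140+i),(0,i*10+5),0,.35,(0,0,255))
cv2.imwrite("pics/s10b.png",cv2.resize(k,None,fx=.9,fy=.9))
```

```text
(no output)
```

View pics/t10.png

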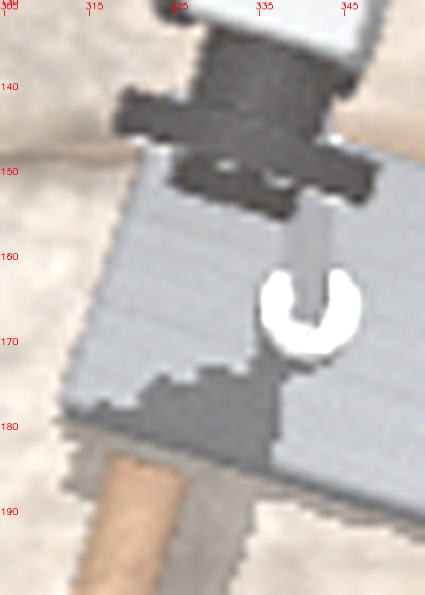

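View pics/s10b.png

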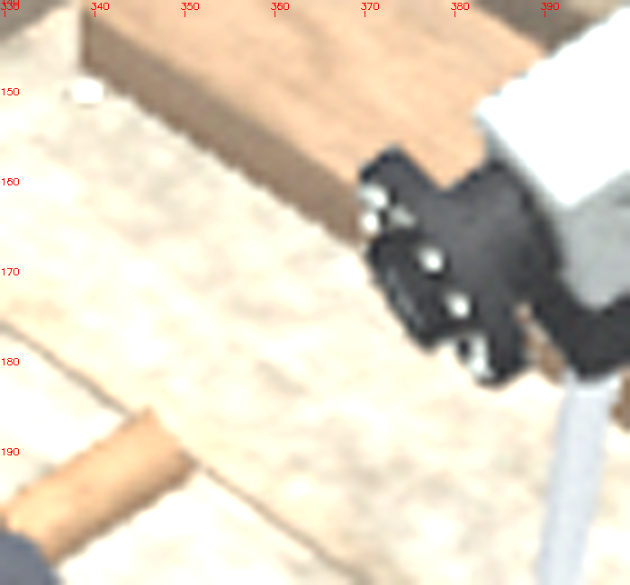

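Run:
```python
from lens import *
p=np.array([.716,.1315,np.radians(-16)]);t=.35;a=p[2]
ax=np.array([np.cos(t)*np.cos(a),np.cos(t)*np.sin(a),np.sin(t)])
lens=np.array([.716,.1315,.235]);f=np.array([0.66172,0.14683,0.2145])
ay=np.array([-np.sin(a),np.cos(a),0]);az=np.cross(ax,ay)
for c,ol,of,n in((T,(331.9,153.1),(321.9,184.6),"top"),(S,(374.1,172.6),(349,187.4),"scene")):
    dl=proj(c,lens)[0]-ol;df=proj(c,f)[0]-of
    print(n,"pred-obs lens",dl.round(1),"foot",df.round(1),"rel",(df-dl).round(2))
    b=proj(c,f)[0]
    print(" px/mm along ax,ay,az",[(proj(c,f+1e-3*d)[0]-b).round(2) for d in(ax,ay,az)])
```

```text
top pred-obs lens [-0.3  1.3] foot [1.2 0.7] rel [ 1.41 -0.56]
 px/mm along ax,ay,az [array([ 0.14, -0.51]), array([-0.5 , -0.15]), array([-0.07,  0.01])]
scene pred-obs lens [-1.1 -0.1] foot [-0.7  1.5] rel [0.4  1.52]
 px/mm along ax,ay,az [array([ 0.41, -0.27]), array([-0.24, -0.31]), array([-0.14, -0.28])]
```

```bash
python3 -m crank '0 0 0 -0.2 -0.7 0 -1; 0 0 0 -0.4 -1.3 0 -1; 0 0 0 -0.4 -1.3 0 -1; 0 0 0 -0.4 -1.3 0 -1; 0 0 0 -0.4 -1.3 0 -1; 0 0 0 -0.4 -1.3 0 -1; 0 0 0 -0.4 -1.3 0 -1; 0 0 0 -0.4 -1.3 0 -1; 0 0 0 -0.4 -1.3 0 -1; 0 0 0 -0.4 -1.3 0 -1' 20
python3 - <<'E'
from h import *
im,c=cam("wrist");cv2.imwrite("pics/wE.png",im)
im,c=cam("scene");cv2.imwrite("pics/sE.png",im)
print(robot.get_state()["ee_pos"])
E
```

```text
time_s: 19.95
ee_pos: [0.5755, 0.1702, 0.2302]
tcp_rot: [[0.903, -0.276, 0.33], [-0.259, -0.961, -0.095], [0.343, 0.0, -0.939]]
ft_force: [0.3, 0.5, 0.9]
grip_width: 0.016
[0.57545351 0.1701891  0.23020915]
```

View pics/sE.png

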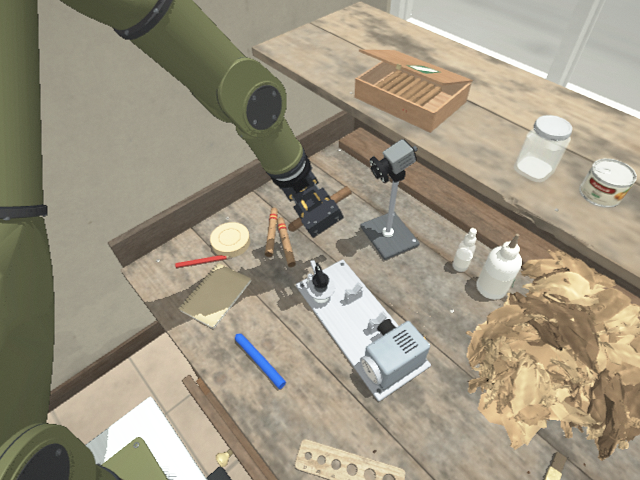

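View pics/wE.png

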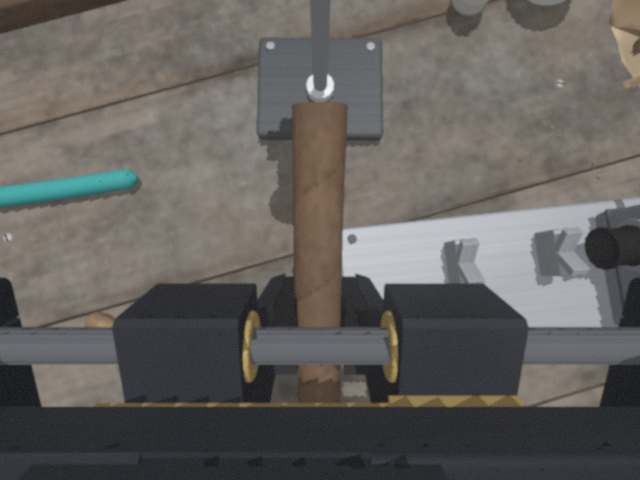

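```bash
python3 -c "
from rig import robot
print(robot.finish_job())"
```

```text
the job is handed in; nothing more can be done
None
```

The job was handed in at about 20 s with the cigar still held at 20 N, its foot facing the inspection camera lens at the focus point; `finish_job()` gave no verdict.

**What was done**
- **Gate:** I turned the knob counter-clockwise by about 1.27 rad and released it. The pictures afterwards showed the arm open and clear of the cigar.
- **Cigar:** I gripped it between the rests and drew it 28 mm straight along its axis, with wrist forces around 1 N and no slip visible in the pictures. Only then did I lift it vertically and bring it up to the camera.

**Last checks**
- **Robot's own readings:** the foot is within about 1.5 mm of my measured focus, after a deliberate 1.4 mm sideways correction. The pointing matches the measured camera direction: yaw -16°, pitch 20°.
- **Wrist picture:** the cigar lines up with the camera post and base to within 1 pixel.
- **Not in agreement:** before that last correction the views disagreed slightly. The wrist picture put the foot about 1 mm to one side, and the top picture about 2 mm to the same side and possibly 1.5 mm too far from the lens. The scene picture was too coarse to decide, so the 60 mm distance is good to about 1–2 mm.
- **Grip width:** it read 16 mm on a 19 mm cigar, the same at 12, 15 and 20 N. I did not find out why.

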